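# Open the orange desiccant cap of a drive bay whose thread hand is unknown

### The job

First turn the lock collar around the drive bay's eject button clockwise until its black pointer is fully at the red dot, so that no drive can pop out. Then take off the orange desiccant cap: nobody knows whether its quick thread is right- or left-handed, so try it one way and, if it stops hard, the other until it comes loose, lift it straight off and finish still holding it upright in the gripper, about 8 cm above where it sat. Do not press the eject button, and leave the grey cap, the two drives, the tray and the pot where they are.

Things in the scene. Friction and masses are not known exactly. Their poses are not given: they have to be found in the camera images.
- bay: graphite aluminium drive bay, fixed, 180 (x) x 320 (y) x 85 mm high; origin at the centre of its underside, -x is its front with the drive slots, z up. On its flat top, 85 mm up, stand along its y axis (x = 0): a capped port at y = +105 mm, the lock collar with the eject button at y = 0, a capped port at y = -105 mm. Which cap is on which port varies
- collar (a joint): angle of the lock collar, a round knurled aluminium ring of 50 mm outer and 30 mm inner diameter, top 30 mm above the bay's top, captive on a vertical hinge. It grows as the collar turns clockwise seen from above: 0 = black pointer line at the white dot (open), 1.4 rad = hard stop with the pointer at the red dot (locked). It stays where left; turning needs about 0.06 N m
- collar_grip (a point): point on the collar's axis, 24 mm above the bay's top, at a good height to grip the collar across its outside; the cap walls begin 80 mm from this axis
- lock_mark (a point): the red dot (locked mark) on the bay's top, 31 mm from the collar's axis towards the bay's front (-x of the bay)
- eject (a joint): travel of the round blue eject button, 22 mm across, recessed inside the collar with its top 12 mm below the collar's top; 0 = out, 0.005 m = fully pressed (5 N)
- cap_orange: black ribbed screw cap with orange top disc and band: 50 mm in diameter, 40 mm high, about 60 g; origin at the centre of its underside, which rests on the bay's top; z up, its x axis about along the bay's x at the start. The steel neck inside it is 18 mm high, so lift it straight up by more than that. Sideways play on the neck about 2 mm
- cap_grip (a point): point on the orange cap's axis 28 mm above its underside, good height to grip it across. Hidden quick thread, hand differs between starts: turned the tightening way it stops hard after 0.15 rad; the loosening way it turns easily and level, can be lifted when 0.85 to 1.3 rad from its start (best 1.06) and stops at 1.35 rad
- cap_grey: the same cap with a grey top disc and band, on the other port; leave alone. Origin at the centre of its underside
- drive_a: black plastic drive, 147 x 101 x 26 mm, lying on the ledge beside the bay; origin at the centre of its underside; leave alone
- drive_b: the same drive lying in the tray; leave alone
- tray: stainless steel tray 130 x 200 x 22 mm beyond the bay; origin at the centre of its underside; leave alone
- pot: empty white ceramic plant pot, tapering from 100 mm across the rim to 72 mm at the foot, 90 mm high, beside the bay; origin at the centre of its underside; leave alone
Things that resemble listed ones, but are neither listed nor needed, are in the scene too. Leave any blue or turquoise look-alike of the cap_orange alone.

How it is judged:
By the outcome, as a careful person would: the job done as asked, in the order asked, and still so for the second after the job is handed in, while the arm keeps its last pose, push and grip.
It also fails if it takes over 51 s, if anything falls off the work surface, if the arm or the gripper's body presses on something with over 40 N, if the wrist force passes 120 N, or if a joint passes its speed limit or range.

### The arm

A 7-joint arm with a two-finger parallel gripper is mounted at the origin on the work surface. World frame = base frame: x ahead of the robot, y to its left, z up, the work surface at z = 0. Lengths are in m, angles in rad, forces in N, time in s.
With the tool pointing down it reaches from about 0.35 to 0.9 m from the base axis. Payload 8.1 kg.
Tool frame: the origin (TCP) lies midway between the tips of the shut fingers; the grasp point (between the pads) lies 19 mm behind it; z points along the fingers, y is the line along which they close (so a half turn about z gives the same grasp; the last joint's range is limited). The gripper opens to 92 mm and grips with 3 to 60 N. Pads are 19 mm wide; open, the fingers measure 130 mm over their backs; the gripper's body (75 mm by 190 mm) begins 47 mm behind the grasp point.
Start: joints at [-1.346, 0.434, 0.025, 1.573, -0.012, 1.134, -0.075], TCP at [0.201, 0.592, 0.227] pointing down, gripper open.
Joint ranges: [-2.62, 2.62], [-0.44, 2.09], [-1.27, 1.32], [0.08, 2.57], [-1.32, 4.46], [0.12, 2], [-2.74, 2.74]. Speed limits (rad/s): [2.22, 2.22, 3.01, 3.01, 3.14, 3.14, 3.14].

### API

Orientations are given as a rotation vector (axis times angle).
In Python, from cell import arm gives the robot as it stands.
- The arm moves only by the tool move_arm, never from a script. Its argument "motion" is a list of rows, each an object of numbers: "tx", "ty", "tz": the shift along the tool's x, y, z normalised to -1 to 1, where 1 is 1000 mm; "twist": the turn about the tool's z normalised to -1 to 1, where 1 is pi/2 rad. In form: [{"tx": .., "ty": .., "tz": .., "twist": ..}, ...]. A call has 1 to 12 rows; each row shifts and turns the commanded pose from where the row before left it, along the tool's axes as they then stand; what a row does not reach is not made up. A row lasts 1/10 s, in which the tool goes at most 50 mm and 8.59 degrees, less where a joint would pass 70% of its speed; a pose out of reach is approached as far as the arm can. A call with a number of a shift or a turn outside -1 to 1 is refused whole. A call with a gripper value outside its range is refused whole. "gripper" is the gripper's target within -1 to 1 (shut at 1, half-way at 0, fully open at -1), set as the call begins (left out, the last holds). The fingers move at their own pace and stop on an object; "squeeze" is the grip in N (left out, the last holds). Time passes only in rows, so rows that do not move let the fingers close. It gives the time, the measured TCP pose, the force, the opening and the grip force at its end, in the units of the state.
- arm.observe(): the state, without advancing time (a new reading comes with each control period).
- arm.get_image(name): name is "scene" or "top" or "wrist"; returns the picture (384x512x3 uint8, red, green, blue); there is no depth.
- arm.calibration(name): a dict with "K" (3x3 intrinsics, pixels), "T" (4x4, takes a point from camera to world coordinates). Camera axes: x right, y down, z forward; pixel columns grow to the right and rows downward; lengths in m; the calibration is good to about 2 mm. A picture is of the moment at which its call begins: read the wrist's pose just before it. calibration takes no time and is no camera call; for the wrist camera it gives the pose at the moment of the call.
- arm.sign_off(): hands the job in; it is judged then, once.
Trained networks look in the newest picture that a camera, given by its name, has taken for a name from the list of things; names that differ only in an ending like _2 or _b are one class to them, and where a whole thing is asked for, a point or a joint stands for the part that bears it (a point fixed in the world has none). Each returns a list of dicts, best first, with "conf" (0 to 1); they miss things now and then, are a little off and sometimes report something else, mostly with a low value. They report only what shows in the picture. A call takes as long as a camera call. They do not tell look-alikes from the thing itself.
- arm.look_for(camera, query): "point" ([column, row] as shares, 0 to 1, of the picture: columns of its width, rows of its height, amid what is visible of it).
- arm.regions_of(camera, query): "region" (384x512 bool, what is visible of it) and "point" ([column, row] as shares, 0 to 1, of the picture: columns of its width, rows of its height, amid what is visible of it).
- arm.place_of(camera, query): "point" ([column, row] as shares, 0 to 1, of the picture: columns of its width, rows of its height: a listed point, or the origin of a listed thing).
The state is a dict: "clock": time; "joints": joint angles; "dq": joint speeds; "joint_efforts": joint torques, N m; "position": TCP position; "ee_rot": TCP orientation; "force": force on the tool from outside, world axes, zero at the start; "ft_torque": the same for the moment, N m; "width": opening from 0.0 (shut) to 1.0 (fully open); "gripper_force": force on a finger pad.
Only numpy, scipy, OpenCV 4.12 (cv2) and the standard library are available. Lean on these libraries where they do the work, as an engineer would, in place of code of your own. Each camera call takes 0.05 s, during which the arm holds its last target. There are 200 camera calls.

## Working session

There is one attempt and no reset: what is moved stays moved. The work goes in short steps, Python scripts to look and compute and a tool call to move; the robot and the scene stay as the last step left them, time stands still between calls to the robot, and variables do not carry over. Pictures are saved under pics/ and viewed, at most 10 in all, crops included, and the job is handed in when it is done.

Besides the shell and the picture viewer there is one more tool, called after "Call:" as a command line: name --argument value ..., lists and objects as JSON in quotes. move_arm: Moves the arm, as the interface text tells. Scaled input: -1 to 1 covers 1000 mm each way for a shift and pi/2 rad each way for a turn. Its arguments: {"type":"object","properties":{"motion":{"type":"array","items":{"type":"object","properties":{"tx":{"type":"number"},"ty":{"type":"number"},"tz":{"type":"number"},"twist":{"type":"number"}}}},"gripper":{"type":"number"},"squeeze":{"type":"number"}},"required":["motion"]}

```bash
mkdir -p pics; ls; python3 - <<'E'
from cell import arm
import cv2,numpy as np
s=arm.observe();print({k:np.round(v,3).tolist() for k,v in s.items()})
a=arm.get_image("scene");b=arm.get_image("top")
np.save("pics/scene.npy",a);np.save("pics/top.npy",b)
cv2.imwrite("pics/a.png",np.vstack([cv2.resize(np.hstack([a,b]),(800,300))])[:,:,::-1])
for n in ["scene","top"]:
  c=arm.calibration(n);print(n,np.round(c["K"],1).tolist(),np.round(c["T"],3).tolist())
for n in ["scene","top"]:
  for q in ["cap_orange","cap_grey","collar_grip","lock_mark","bay","cap_grip"]:
    print(n,q,[(round(d["conf"],2),(np.array(d["point"])*[512,384]).round(1).tolist()) for d in arm.place_of(n,q)[:4]])
E
```

```text
pics
{'clock': 0.0, 'joints': [-1.346, 0.435, 0.025, 1.574, -0.012, 1.134, -0.075], 'dq': [0.001, -0.0, 0.0, -0.0, -0.0, -0.0, -0.0], 'joint_efforts': [-0.001, -66.784, 0.985, -31.448, -0.061, 0.042, 0.0], 'position': [0.201, 0.591, 0.226], 'ee_rot': [-0.513, -3.099, 0.003], 'force': [-0.561, -0.241, 0.106], 'ft_torque': [-0.028, 0.055, -0.018], 'gripper_force': 0.0, 'width': 0.997}
scene [[437.0, 0.0, 263.8], [0.0, 437.0, 192.6], [0.0, 0.0, 1.0]] [[-0.885, 0.281, -0.371, 1.035], [0.465, 0.557, -0.688, 0.878], [0.013, -0.781, -0.624, 0.829], [0.0, 0.0, 0.0, 1.0]]
top [[410.1, 0.0, 247.6], [0.0, 410.1, 195.2], [0.0, 0.0, 1.0]] [[0.003, -0.993, 0.118, 0.476], [-1.0, -0.004, -0.005, 0.048], [0.006, -0.118, -0.993, 1.229], [0.0, 0.0, 0.0, 1.0]]
scene cap_orange [(0.82, [239.6, 155.5]), (0.64, [282.4, 166.3]), (0.63, [165.7, 180.7])]
scene cap_grey [(0.67, [265.6, 197.2])]
scene collar_grip [(0.8, [252.4, 170.7])]
scene lock_mark [(0.71, [258.7, 172.8])]
scene bay [(0.83, [254.9, 202.8])]
scene cap_grip [(0.66, [165.3, 173.9]), (0.53, [235.1, 149.1]), (0.53, [280.9, 157.6])]
top cap_orange [(0.82, [306.0, 204.4]), (0.66, [309.2, 260.4]), (0.53, [333.0, 139.2])]
top cap_grey [(0.87, [232.8, 196.0])]
top collar_grip [(0.47, [272.0, 200.0])]
top lock_mark [(0.75, [270.3, 214.3])]
top bay [(0.72, [265.5, 204.1])]
top cap_grip [(0.75, [333.4, 139.4]), (0.58, [311.5, 263.2]), (0.55, [310.9, 202.2])]
```

```bash
python3 - <<'E'
import cv2,numpy as np
a=np.load("pics/scene.npy");b=np.load("pics/top.npy")
x=cv2.resize(a[110:290,130:370],(800,600),interpolation=3)
y=cv2.resize(b[110:290,200:360],(533,600),interpolation=3)
cv2.imwrite("pics/c.png",y[:,:,::-1])
E
```

```text
(no output)
```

View pics/a.png

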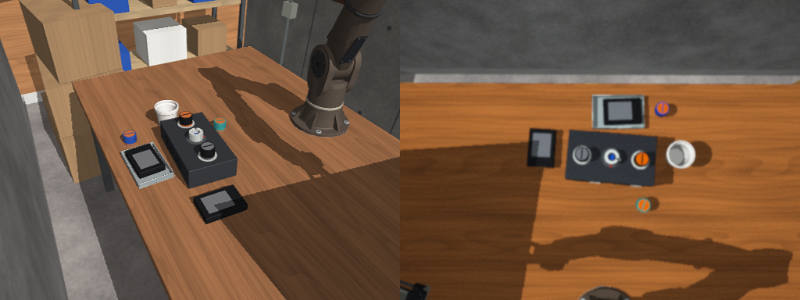

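View pics/c.png

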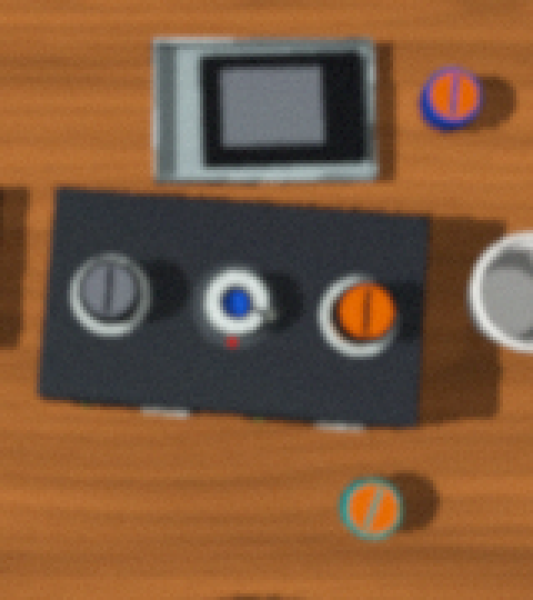

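The cap candidates in the top view are the orange cap on the bay (310,203), the turquoise-sided one on the desk (311,263) and the blue-sided one (333,139). I choose (310,203): it has a black body and stands on a bay port. The red dot is at (270,213), and the pointer is about (281,204), on the right of the collar.

```bash
cat > h.py <<'E'
from cell import arm
import cv2,numpy as np
from scipy.spatial.transform import Rotation as R
def onplane(c,px,z):
    d=c["T"][:3,:3]@np.linalg.inv(c["K"])@np.array([px[0],px[1],1]);o=c["T"][:3,3]
    return o+d*(z-o[2])/d[2]
def tri(cs,ps):
    P=[c["K"]@np.linalg.inv(c["T"])[:3] for c in cs]
    X=cv2.triangulatePoints(P[0],P[1],np.array(ps[0],float).reshape(2,1),np.array(ps[1],float).reshape(2,1)).ravel()
    return X[:3]/X[3]
def blobs(im,lo,hi,box=None,amin=4):
    h=cv2.cvtColor(im,cv2.COLOR_RGB2HSV);m=cv2.inRange(h,np.array(lo),np.array(hi))
    n,l,s,c=cv2.connectedComponentsWithStats(m)
    return [(int(s[i,4]),c[i].round(1).tolist()) for i in range(1,n) if s[i,4]>=amin and (box is None or box[0]<c[i][0]<box[2] and box[1]<c[i][1]<box[3])]
E
python3 - <<'E'
from h import *
a=np.load("pics/scene.npy");b=np.load("pics/top.npy")
ct=arm.calibration("top");cs=arm.calibration("scene")
for n,im,box in (("s",a,(190,130,300,230)),("t",b,(210,160,330,240))):
    print(n,"or",blobs(im,(5,200,120),(16,255,255),box,15),"blue",blobs(im,(108,140,60),(125,255,255),box),"red",blobs(im,(0,120,80),(4,255,255),box,2),blobs(im,(172,120,80),(180,255,255),box,2))
t={"or":(310.5,203.5),"blue":(271,200.5),"red":(270,212.5),"grey":(232.3,197)}
for k,z in (("or",.125),("blue",.103),("red",.085),("grey",.125)): print(k,onplane(ct,t[k],z).round(4))
E
```

```text
s or [] blue [] red [(3, [261.0, 174.0])] []
t or [(205, [309.6, 203.0])] blue [(46, [270.7, 200.3])] red [(7, [269.0, 212.0])] []
or [ 0.5853 -0.1285  0.125 ]
blue [ 0.5954 -0.023   0.103 ]
red [ 0.5636 -0.0212  0.085 ]
grey [0.6022 0.0832 0.125 ]
```

```bash
cat >> h.py <<'E'
def go(target,yaw=None):
    """tool-frame move to a world TCP target; yaw = wanted angle of tool y in world (mod pi)"""
    s=arm.observe();r=R.from_rotvec(s["ee_rot"]).as_matrix();p=np.array(s["position"])
    d=r.T@(np.array(target)-p);cy=np.arctan2(r[1,1],r[0,1])
    print("clock",round(s["clock"],2),"pos",p.round(4),"tooly ang",cy.round(3),"toolz",r[:,2].round(3),"j",np.round(s["joints"],2).tolist())
    print("shift mm",(d*1000).round(1))
    if yaw is not None:
        w=-(yaw-cy);w=(w+np.pi/2)%np.pi-np.pi/2;print("twist rad",w.round(3),"units",(w/(np.pi/2)).round(3))
    return d
E
python3 - <<'E'
from h import *
go((.594,-.023,.27),-.08)
r=R.from_rotvec(arm.observe()["ee_rot"]).as_matrix();print(r.round(3)); c=arm.calibration("wrist");print(c["K"].round(1).tolist(),(r.T@(c["T"][:3,3]-arm.observe()["position"])).round(3),(r.T@c["T"][:3,:3]).round(2).tolist())
E
```

```text
clock 0.7 pos [0.2012 0.5917 0.2268] tooly ang 1.243 toolz [-0.  0. -1.] j [-1.35, 0.43, 0.02, 1.57, -0.01, 1.13, -0.08]
shift mm [-569.8 -455.5  -43.3]
twist rad 1.323 units 0.842
[[-0.947  0.322 -0.   ]
 [ 0.322  0.947  0.   ]
 [ 0.     0.    -1.   ]]
[[324.0, 0.0, 251.8], [0.0, 324.0, 190.4], [0.0, 0.0, 1.0]] [ 0.073 -0.002 -0.159] [[-0.0, -0.96, -0.27], [1.0, -0.0, -0.0], [0.0, -0.27, 0.96]]
```

Call:
move_arm --motion '[{"tx": -0.038,"ty": -0.03,"tz": -0.003},{"tx": -0.038,"ty": -0.03,"tz": -0.003},{"tx": -0.038,"ty": -0.03,"tz": -0.003},{"tx": -0.038,"ty": -0.03,"tz": -0.003},{"tx": -0.038,"ty": -0.03,"tz": -0.003},{"tx": -0.038,"ty": -0.03,"tz": -0.003},{"tx": -0.038,"ty": -0.03,"tz": -0.003},{"tx": -0.038,"ty": -0.03,"tz": -0.003},{"tx": -0.038,"ty": -0.03,"tz": -0.003},{"tx": -0.038,"ty": -0.03,"tz": -0.003},{"tx": -0.038,"ty": -0.03,"tz": -0.003},{"tx": -0.038,"ty": -0.03,"tz": -0.003}]' --gripper -1

```text
invalid input
```

Call:
move_arm --motion '[{"tx": -0.038,"ty": -0.03},{"tx": -0.038,"ty": -0.03},{"tx": -0.038,"ty": -0.03},{"twist": 0.094},{"twist": 0.094},{"twist": 0.094},{"twist": 0.094},{"twist": 0.094},{"twist": 0.094},{"twist": 0.094},{"twist": 0.094},{"twist": 0.09}]'

```text
invalid input
```

```bash
python3 - <<'E'
from h import *
c=arm.calibration("wrist");im=arm.get_image("wrist");np.save("pics/w1.npy",im)
cv2.imwrite("pics/w1.png",im[:,:,::-1])
go((.594,-.023,.27),-.08)
print("or",blobs(im,(3,180,100),(18,255,255),None,100),"blue",blobs(im,(105,140,60),(125,255,255),None,20),"red",blobs(im,(0,120,80),(4,255,255),None,4),blobs(im,(172,120,80),(180,255,255),None,4))
for q in ["collar_grip","lock_mark","cap_orange","cap_grip","cap_grey"]:
    print(q,[(round(d["conf"],2),(np.array(d["point"])*[512,384]).round(1).tolist()) for d in arm.place_of("wrist",q)[:3]])
E
```

```text
clock 0.75 pos [0.2012 0.5917 0.2267] tooly ang 1.243 toolz [-0.  0. -1.] j [-1.35, 0.43, 0.02, 1.57, -0.01, 1.13, -0.08]
shift mm [-569.8 -455.5  -43.3]
twist rad 1.323 units 0.842
or [] blue [] red [] []
collar_grip []
lock_mark []
cap_orange []
cap_grip []
cap_grey []
```

View pics/w1.png

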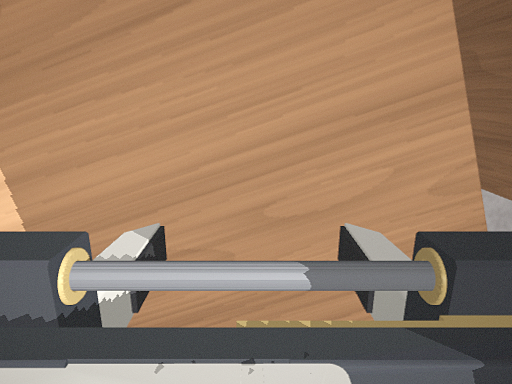

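The arm didn't move and the wrist picture shows only bare desk. The rows probably need all four fields.

Call:
move_arm --motion '[{"tx": -0.038,"ty": -0.03,"tz": -0.003,"twist": 0},{"tx": -0.038,"ty": -0.03,"tz": -0.003,"twist": 0},{"tx": -0.038,"ty": -0.03,"tz": -0.003,"twist": 0},{"tx": -0.038,"ty": -0.03,"tz": -0.003,"twist": 0},{"tx": -0.038,"ty": -0.03,"tz": -0.003,"twist": 0},{"tx": -0.038,"ty": -0.03,"tz": -0.003,"twist": 0},{"tx": -0.038,"ty": -0.03,"tz": -0.003,"twist": 0},{"tx": -0.038,"ty": -0.03,"tz": -0.003,"twist": 0},{"tx": -0.038,"ty": -0.03,"tz": -0.003,"twist": 0},{"tx": -0.038,"ty": -0.03,"tz": -0.003,"twist": 0},{"tx": -0.038,"ty": -0.03,"tz": -0.003,"twist": 0},{"tx": -0.038,"ty": -0.03,"tz": -0.003,"twist": 0}]'

```text
clock: 2.2
position: [0.5178, 0.1023, 0.2632]
ee_rot: [0.512, 3.099, 0.001]
force: [-0.4, 1.0, 0.0]
width: 0.998
gripper_force: 0.0
```

Call:
move_arm --motion '[{"tx": -0.038,"ty": -0.03,"tz": 0,"twist": 0},{"tx": -0.038,"ty": -0.03,"tz": 0,"twist": 0},{"tx": -0.038,"ty": -0.03,"tz": 0,"twist": 0},{"tx": 0,"ty": 0,"tz": 0,"twist": 0.094},{"tx": 0,"ty": 0,"tz": 0,"twist": 0.094},{"tx": 0,"ty": 0,"tz": 0,"twist": 0.094},{"tx": 0,"ty": 0,"tz": 0,"twist": 0.094},{"tx": 0,"ty": 0,"tz": 0,"twist": 0.094},{"tx": 0,"ty": 0,"tz": 0,"twist": 0.094},{"tx": 0,"ty": 0,"tz": 0,"twist": 0.094},{"tx": 0,"ty": 0,"tz": 0,"twist": 0.094},{"tx": 0,"ty": 0,"tz": 0,"twist": 0.09}]'

```text
clock: 3.4
position: [0.596, -0.0177, 0.2628]
ee_rot: [-2.314, -2.124, -0.0]
force: [1.0, -0.1, 0.9]
width: 1.002
gripper_force: 0.0
```

```bash
python3 - <<'E'
from h import *
c=arm.calibration("wrist");im=arm.get_image("wrist");np.save("pics/w1.npy",im);np.save("pics/w1c.npy",c["T"])
cv2.imwrite("pics/w2.png",im[:,:,::-1])
go((.594,-.023,.27),-.08)
print("or",blobs(im,(3,180,100),(18,255,255),None,100),"blue",blobs(im,(105,140,60),(125,255,255),None,20),"red",blobs(im,(0,120,80),(4,255,255),None,4),blobs(im,(172,120,80),(180,255,255),None,4))
for q in ["collar_grip","lock_mark","cap_orange","cap_grip","cap_grey"]:
    print(q,[(round(d["conf"],2),(np.array(d["point"])*[512,384]).round(1).tolist()) for d in arm.place_of("wrist",q)[:3]])
E
```

```text
clock 3.45 pos [ 0.596  -0.0176  0.2627] tooly ang -0.094 toolz [ 0.  0. -1.] j [-0.53, 0.4, 0.67, 1.63, -0.27, 1.2, 0.11]
shift mm [-5.6 -1.5 -7.3]
twist rad -0.014 units -0.009
or [] blue [(380, [250.4, 176.5])] red [(43, [221.1, 174.0])] []
collar_grip [(0.61, [252.1, 174.9])]
lock_mark [(0.82, [220.2, 175.5])]
cap_orange [(0.93, [248.5, 261.0])]
cap_grip []
cap_grey [(0.84, [248.6, 67.3])]
```

View pics/w2.png

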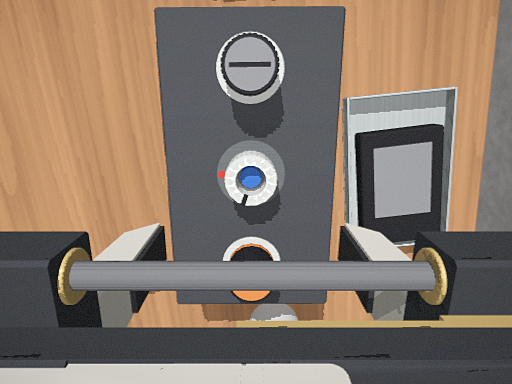

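The wrist view shows the collar with its blue button at (250,177), the red dot at (221,174), the pointer at the bottom (245,200), grey cap at (249,65) and the orange cap at (250,268). This matches my map.

```bash
python3 - <<'E'
from h import *
c=arm.calibration("wrist");c["T"]=np.load("pics/w1c.npy")
print("blue",onplane(c,(250.4,177),.103).round(4),"red",onplane(c,(221.1,174),.085).round(4),"grey",onplane(c,(250,64),.125).round(4))
p=np.vstack([onplane(c,q,.085) for q in [(158,9),(175,300),(326,303),(343,8)]]);print(p.round(4), p.mean(0))
X=np.array(onplane(c,(250.4,177),.103));print("ptr",onplane(c,(243.5,203),.115).round(4),onplane(c,(246,196),.115).round(4))
go((.594,-.0225,.090),-.08)
E
```

```text
blue [ 0.5943 -0.0224  0.103 ] red [ 0.5631 -0.0207  0.085 ] grey [0.6031 0.0819 0.125 ]
[[ 0.5221  0.1409  0.085 ]
 [ 0.491  -0.1691  0.085 ]
 [ 0.6705 -0.1888  0.085 ]
 [ 0.6938  0.1269  0.085 ]] [ 0.59437349 -0.02252569  0.085     ]
ptr [ 0.5854 -0.0454  0.115 ] [ 0.5886 -0.0384  0.115 ]
clock 3.7 pos [ 0.596  -0.0178  0.2628] tooly ang -0.076 toolz [ 0.  0. -1.] j [-0.52, 0.4, 0.67, 1.63, -0.26, 1.2, 0.12]
shift mm [ -4.9  -1.6 172.8]
twist rad 0.004 units 0.002
```

Call:
move_arm --motion '[{"tx": -0.005,"ty": -0.0015,"tz": 0.04,"twist": 0},{"tx": 0,"ty": 0,"tz": 0.04,"twist": 0},{"tx": 0,"ty": 0,"tz": 0.04,"twist": 0},{"tx": 0,"ty": 0,"tz": 0.03,"twist": 0},{"tx": 0,"ty": 0,"tz": 0.021,"twist": 0},{"tx": 0,"ty": 0,"tz": 0,"twist": 0},{"tx": 0,"ty": 0,"tz": 0,"twist": 0}]'

```text
clock: 4.4
position: [0.5943, -0.023, 0.0922]
ee_rot: [-2.307, -2.132, 0.0]
force: [-0.3, -0.4, 0.2]
width: 1.003
gripper_force: 0.0
```

```bash
python3 - <<'E'
from h import *
go((.5943,-.0225,.0905),-.08);print(arm.observe()["force"],arm.observe()["ft_torque"])
E
```

```text
clock 4.4 pos [ 0.5943 -0.023   0.0922] tooly ang -0.079 toolz [-0. -0. -1.] j [-0.44, 0.58, 0.57, 1.83, -0.4, 0.85, 0.25]
shift mm [ 0.5 -0.   1.7]
twist rad 0.001 units 0.001
[-0.25266599 -0.44872258  0.15520332] [-0.09694266  0.02482785 -0.02929597]
```

Call:
move_arm --motion '[{"tx": 0,"ty": 0,"tz": 0.0,"twist": 0},{"tx": 0,"ty": 0,"tz": 0,"twist": 0},{"tx": 0,"ty": 0,"tz": 0,"twist": 0},{"tx": 0,"ty": 0,"tz": 0,"twist": 0},{"tx": 0,"ty": 0,"tz": 0,"twist": 0},{"tx": 0,"ty": 0,"tz": 0,"twist": 0},{"tx": 0,"ty": 0,"tz": 0,"twist": 0},{"tx": 0,"ty": 0,"tz": 0,"twist": 0}]' --gripper 1 --squeeze 20

```text
clock: 5.2
position: [0.5942, -0.0227, 0.0918]
ee_rot: [2.308, 2.131, 0.0]
force: [0.0, 0.8, 1.6]
width: 0.542
gripper_force: 20.0
```

Call:
move_arm --motion '[{"tx": 0,"ty": 0,"tz": 0.0,"twist": 0.06},{"tx": 0,"ty": 0,"tz": 0,"twist": 0.06},{"tx": 0,"ty": 0,"tz": 0,"twist": 0.06},{"tx": 0,"ty": 0,"tz": 0,"twist": 0.06},{"tx": 0,"ty": 0,"tz": 0,"twist": 0.06}]'

```text
clock: 5.7
position: [0.5934, -0.0224, 0.0918]
ee_rot: [-2.744, -1.528, 0.001]
force: [-3.2, 1.8, 5.1]
width: 0.545
gripper_force: 20.0
```

```bash
python3 - <<'E'
from h import *
go((.5943,-.0225,.0905),-.08);s=arm.observe();print(s["force"],s["ft_torque"],s["width"],s["gripper_force"])
E
```

```text
clock 5.7 pos [ 0.5934 -0.0224  0.0918] tooly ang -0.555 toolz [-0.001  0.001 -1.   ] j [-0.52, 0.61, 0.7, 1.84, -0.5, 0.88, -0.13]
shift mm [0.4 0.8 1.3]
twist rad -0.475 units -0.302
[-3.1692571   1.75897595  5.06119945] [0.15405881 0.83894792 0.07582349] 0.5448211013226671 19.997545955702662
```

Call:
move_arm --motion '[{"tx": 0,"ty": 0,"tz": 0.0,"twist": 0.06},{"tx": 0,"ty": 0,"tz": 0,"twist": 0.06},{"tx": 0,"ty": 0,"tz": 0,"twist": 0.06},{"tx": 0,"ty": 0,"tz": 0,"twist": 0.06},{"tx": 0,"ty": 0,"tz": 0,"twist": 0.06},{"tx": 0,"ty": 0,"tz": 0,"twist": 0.06},{"tx": 0,"ty": 0,"tz": 0,"twist": 0.06},{"tx": 0,"ty": 0,"tz": 0,"twist": 0.06}]'

```text
clock: 6.5
position: [0.5926, -0.0213, 0.0918]
ee_rot: [-3.111, -0.411, 0.004]
force: [-7.6, 4.1, 9.4]
width: 0.542
gripper_force: 20.0
```

```bash
python3 - <<'E'
from h import *
go((.5943,-.0225,.0905),-.08);s=arm.observe();print(s["force"],s["ft_torque"],s["width"],s["gripper_force"])
E
```

```text
clock 6.5 pos [ 0.5926 -0.0213  0.0918] tooly ang -1.308 toolz [-0.003  0.003 -1.   ] j [-0.64, 0.68, 0.91, 1.85, -0.66, 0.95, -0.73]
shift mm [1.3 1.6 1.3]
twist rad -1.228 units -0.782
[-7.61564679  4.06455787  9.38974608] [0.84541756 1.75292881 0.11946442] 0.5418553507992661 20.0011328025721
```

Call:
move_arm --motion '[{"tx": 0,"ty": 0,"tz": 0.0,"twist": 0.05},{"tx": 0,"ty": 0,"tz": 0,"twist": 0.04},{"tx": 0,"ty": 0,"tz": 0,"twist": 0.03},{"tx": 0,"ty": 0,"tz": 0,"twist": 0.02},{"tx": 0,"ty": 0,"tz": 0,"twist": 0}]'

```text
clock: 7.0
position: [0.593, -0.0209, 0.0914]
ee_rot: [-3.138, -0.074, 0.004]
force: [-5.0, 4.7, 4.1]
width: 0.544
gripper_force: 20.0
```

```bash
python3 - <<'E'
from h import *
go((.5943,-.0225,.0905),-.08);s=arm.observe();print(s["force"],s["ft_torque"],s["width"],s["gripper_force"])
E
```

```text
clock 7.0 pos [ 0.593  -0.0209  0.0914] tooly ang -1.523 toolz [-0.003  0.002 -1.   ] j [-0.67, 0.71, 0.96, 1.85, -0.71, 0.97, -0.91]
shift mm [1.2 1.7 0.9]
twist rad -1.443 units -0.919
[-4.99393963  4.6865109   4.08506446] [0.96007422 1.07896995 0.65772864] 0.5439107113198655 20.00203711912036
```

Call:
move_arm --motion '[{"tx": 0,"ty": 0,"tz": 0,"twist": 0.03},{"tx": 0,"ty": 0,"tz": 0,"twist": 0.02},{"tx": 0,"ty": 0,"tz": 0,"twist": 0}]'

```text
clock: 7.3
position: [0.5932, -0.0208, 0.0913]
ee_rot: [-3.139, 0.049, 0.004]
force: [-3.3, 6.2, 4.1]
width: 0.545
gripper_force: 20.0
```

```bash
python3 - <<'E'
from h import *
go((.5943,-.0225,.0905),-.08);s=arm.observe();print(s["force"],s["ft_torque"],s["width"],s["gripper_force"])
E
```

```text
clock 7.3 pos [ 0.5932 -0.0208  0.0913] tooly ang -1.602 toolz [-0.003  0.002 -1.   ] j [-0.67, 0.72, 0.98, 1.85, -0.72, 0.98, -0.97]
shift mm [1.2 1.7 0.8]
twist rad -1.522 units -0.969
[-3.31377292  6.22886923  4.14354179] [0.9875008  0.97552624 0.52872244] 0.5450543331201892 20.001409077085555
```

Call:
move_arm --motion '[{"tx": 0,"ty": 0,"tz": 0,"twist": 0},{"tx": 0,"ty": 0,"tz": 0,"twist": 0},{"tx": 0,"ty": 0,"tz": 0,"twist": 0},{"tx": 0,"ty": 0,"tz": 0,"twist": 0},{"tx": 0,"ty": 0,"tz": 0,"twist": 0},{"tx": 0,"ty": 0,"tz": 0,"twist": 0},{"tx": 0,"ty": 0,"tz": -0.04,"twist": 0},{"tx": 0,"ty": 0,"tz": -0.04,"twist": 0},{"tx": 0,"ty": 0,"tz": -0.04,"twist": 0},{"tx": 0,"ty": 0,"tz": 0,"twist": 0}]' --gripper -1

```text
clock: 8.3
position: [0.5966, -0.0241, 0.2168]
ee_rot: [3.141, -0.052, 0.012]
force: [0.3, 0.7, -0.6]
width: 0.998
gripper_force: 0.0
```

```bash
python3 - <<'E'
from h import *
c=arm.calibration("wrist");im=arm.get_image("wrist");t=arm.get_image("top")
red=blobs(im,(0,120,80),(4,255,255),None,4);blue=blobs(im,(105,140,60),(125,255,255),None,20);print(red,blue)
x,y=map(int,max(blue)[1]) if blue else (250,180)
cr=cv2.resize(im[max(0,y-60):y+60,max(0,x-80):x+80],(640,480),interpolation=3)
cv2.imwrite("pics/w3.png",cr[:,:,::-1])
if blue:print("axis",onplane(c,max(blue)[1],.103).round(4))
go((.5855,-.1275,.19),-.08)
E
```

```text
[] [(484, [247.9, 188.8])]
axis [ 0.5953 -0.0228  0.103 ]
clock 8.4 pos [ 0.5945 -0.0227  0.2123] tooly ang -1.603 toolz [ 0.002  0.001 -1.   ] j [-0.75, 0.6, 1.12, 1.73, -0.58, 1.19, -1.08]
shift mm [ -5.6 105.1  22.3]
twist rad -1.523 units -0.97
```

View pics/w3.png

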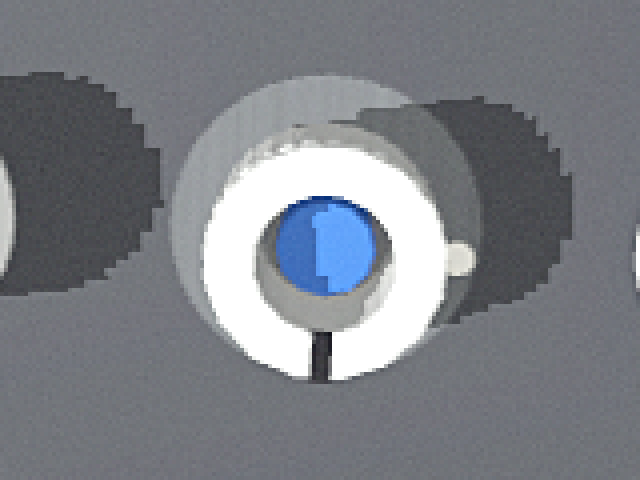

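The pointer now points towards the bay's front (dark line at about (247,217)). The red dot is hidden behind the collar's rim. I'll check the angle numerically.

```bash
python3 - <<'E'
from h import *
c=arm.calibration("wrist");im=arm.get_image("wrist")
# ring (white, top face) outer centre and dark pointer
g=cv2.cvtColor(im,cv2.COLOR_RGB2HSV);m=((g[...,2]>235)&(g[...,1]<40)).astype(np.uint8);m[:, :205]=0;m[:,275:]=0;m[:150]=0;m[230:]=0
cn=max(cv2.findContours(m,0,1)[0],key=cv2.contourArea);hull=cv2.convexHull(cn);e=cv2.fitEllipse(hull);print("ellipse",e)
d=((im.max(2)<70)).astype(np.uint8);d[:205]=0;d[226:]=0;d[:,238:256]*=1;d[:,:238]=0;d[:,256:]=0
ys,xs=np.nonzero(d);print(len(xs),xs.mean(),ys.mean())
a=onplane(c,e[0],.115);b=onplane(c,(xs.mean(),ys.mean()),.115);print(a,b)
ang=np.degrees(np.arctan2(*(b-a)[1::-1]));print("pointer deg",ang)
w=max(ys),min(ys);pt=[onplane(c,(xs[ys==k].mean(),k),.115) for k in sorted(set(ys))];q=np.array(pt)
f=q[0]-q[-1];print("line dir",np.degrees(np.arctan2(-f[1],-f[0])), "red dir",np.degrees(np.arctan2(-.0207+.0225,.5631-.5943)), "bay front from caps",np.degrees(np.arctan2(.0169,-.2117))+0)
E
```

```text
ellipse ((249.1268310546875, 191.00680541992188), (59.58354568481445, 61.208866119384766), 116.58927154541016)
51 248.41176470588235 215.35294117647058
[ 0.59504831 -0.0224269   0.115     ] [ 0.57386233 -0.02108201  0.115     ]
pointer deg 176.36772186918174
line dir -179.82912954656308 red dir 176.698134325565 bay front from caps 175.4357601701859
```

Call:
move_arm --motion '[{"tx": 0,"ty": 0.03,"tz": 0,"twist": 0},{"tx": 0,"ty": 0,"tz": 0,"twist": -0.088},{"tx": 0,"ty": 0,"tz": 0,"twist": -0.088},{"tx": 0,"ty": 0,"tz": 0,"twist": -0.088},{"tx": 0,"ty": 0,"tz": 0,"twist": -0.088},{"tx": 0,"ty": 0,"tz": 0,"twist": -0.088},{"tx": 0,"ty": 0,"tz": 0,"twist": -0.088},{"tx": 0,"ty": 0,"tz": 0,"twist": -0.088},{"tx": 0,"ty": 0,"tz": 0,"twist": -0.088},{"tx": 0,"ty": 0,"tz": 0,"twist": -0.088},{"tx": 0,"ty": 0,"tz": 0,"twist": -0.088},{"tx": 0,"ty": 0,"tz": 0,"twist": -0.09}]'

```text
clock: 9.65
position: [0.5921, -0.0523, 0.21]
ee_rot: [-2.3, -2.137, 0.003]
force: [-0.6, 0.3, 0.6]
width: 1.002
gripper_force: 0.0
```

```bash
python3 - <<'E'
from h import *
go((.5857,-.1275,.22),-.08)
E
```

```text
clock 9.65 pos [ 0.5921 -0.0523  0.21  ] tooly ang -0.074 toolz [-0.003  0.    -1.   ] j [-0.47, 0.45, 0.69, 1.71, -0.32, 1.09, 0.24]
shift mm [-75.4  -0.9 -10. ]
twist rad 0.006 units 0.004
```

Call:
move_arm --motion '[{"tx": -0.038,"ty": -0.001,"tz": -0.02,"twist": 0},{"tx": -0.038,"ty": 0,"tz": -0.02,"twist": 0},{"tx": 0,"ty": 0,"tz": 0,"twist": 0}]'

```text
clock: 9.95
position: [0.5852, -0.1354, 0.2534]
ee_rot: [2.314, 2.119, -0.001]
force: [0.4, -1.5, -0.6]
width: 0.996
gripper_force: 0.0
```

```bash
python3 - <<'E'
from h import *
c=arm.calibration("wrist");im=arm.get_image("wrist")
b=blobs(im,(3,180,100),(18,255,255),None,60);print(b)
g=cv2.cvtColor(im,cv2.COLOR_RGB2HSV);m=cv2.inRange(g,(3,190,100),(18,255,255));m[240:]=0
n,l,s,ce=cv2.connectedComponentsWithStats(cv2.morphologyEx(m,cv2.MORPH_CLOSE,np.ones((9,9))))
i=1+s[1:,4].argmax();e=cv2.fitEllipse(cv2.convexHull(max(cv2.findContours((l==i).astype(np.uint8),0,1)[0],key=len)));print(e,s[i])
X=onplane(c,e[0],.125);print("cap",X.round(4))
cv2.imwrite("pics/w4.png",cv2.resize(im[90:270,150:350],(660,594))[:,:,::-1])
go((X[0],X[1],.094),-.08)
E
```

```text
[]Traceback (most recent call last):
  File "<stdin>", line 6, in <module>
cv2.error: OpenCV(4.12.0) /io/opencv/modules/imgproc/src/shapedescr.cpp:361: error: (-201:Incorrect size of input array) There should be at least 5 points to fit the ellipse in function 'fitEllipseNoDirect'
```

```bash
python3 - <<'E'
from h import *
c=arm.calibration("wrist");im=arm.get_image("wrist")
cv2.imwrite("pics/w4.png",im[:,:,::-1]);np.save("pics/w4.npy",im);np.save("pics/w4c.npy",c["T"])
go((.5857,-.1275,.094),-.08)
print(cv2.cvtColor(im,cv2.COLOR_RGB2HSV)[170:190:6,230:275:8].tolist())
E
```

```text
clock 10.05 pos [ 0.5854 -0.1292  0.2508] tooly ang -0.082 toolz [-0.001  0.    -1.   ] j [-0.36, 0.43, 0.71, 1.64, -0.3, 1.18, 0.34]
shift mm [  1.6   0.3 156.8]
twist rad -0.002 units -0.001
[[[14, 161, 246], [13, 159, 240], [14, 155, 240], [14, 155, 240], [14, 159, 240], [13, 158, 240]], [[13, 160, 244], [112, 52, 54], [110, 43, 53], [100, 55, 56], [110, 70, 55], [108, 66, 50]], [[14, 159, 252], [13, 157, 241], [14, 159, 239], [14, 157, 240], [14, 157, 240], [14, 156, 239]], [[102, 65, 51], [14, 159, 239], [14, 157, 240], [13, 160, 239], [14, 156, 240], [13, 159, 248]]]
```

View pics/w4.png

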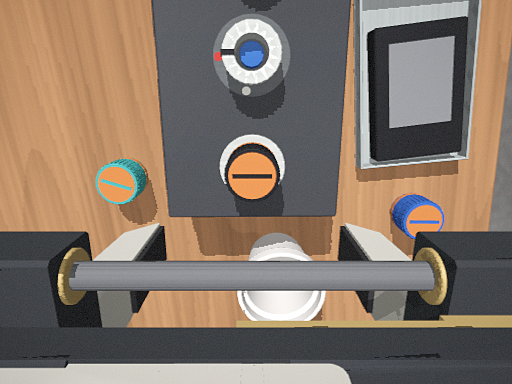

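The collar pointer at (226,52) meets the red dot at (218,56), so it is locked. The black-bodied orange cap is centred at (252,176). The turquoise one (122,182) and the blue one (418,217) are look-alikes.

```bash
python3 - <<'E'
from h import *
c=arm.calibration("wrist");c["T"]=np.load("pics/w4c.npy");im=np.load("pics/w4.npy")
m=cv2.inRange(cv2.cvtColor(im,cv2.COLOR_RGB2HSV),(8,130,200),(18,255,255));m[:,:215]=0;m[:,290:]=0;m[205:]=0;m[:140]=0
e=cv2.fitEllipse(cv2.convexHull(cv2.findNonZero(m)));print(e)
X=onplane(c,e[0],.125);print(X.round(4));go((X[0],X[1],.096),-.08)
E
```

```text
((251.63096618652344, 170.48851013183594), (48.2510871887207, 57.67906188964844), 0.7905825972557068)
[ 0.5861 -0.1229  0.125 ]
clock 10.05 pos [ 0.5854 -0.1292  0.2508] tooly ang -0.082 toolz [-0.001  0.    -1.   ] j [-0.36, 0.43, 0.71, 1.64, -0.3, 1.18, 0.34]
shift mm [  6.2   0.4 154.8]
twist rad -0.002 units -0.001
```

Call:
move_arm --motion '[{"tx": 0.002,"ty": 0,"tz": 0.04,"twist": 0},{"tx": 0,"ty": 0,"tz": 0.04,"twist": 0},{"tx": 0,"ty": 0,"tz": 0.04,"twist": 0},{"tx": 0,"ty": 0,"tz": 0.02,"twist": 0},{"tx": 0,"ty": 0,"tz": 0.015,"twist": 0},{"tx": 0,"ty": 0,"tz": 0,"twist": 0},{"tx": 0,"ty": 0,"tz": 0,"twist": 0}]'

```text
clock: 10.75
position: [0.5865, -0.1259, 0.0969]
ee_rot: [-2.307, -2.132, -0.0]
force: [0.7, 0.1, 0.7]
width: 0.999
gripper_force: 0.0
```

Call:
move_arm --motion '[{"tx": 0,"ty": 0,"tz": 0,"twist": 0},{"tx": 0,"ty": 0,"tz": 0,"twist": 0},{"tx": 0,"ty": 0,"tz": 0,"twist": 0},{"tx": 0,"ty": 0,"tz": 0,"twist": 0},{"tx": 0,"ty": 0,"tz": 0,"twist": 0},{"tx": 0,"ty": 0,"tz": 0,"twist": 0},{"tx": 0,"ty": 0,"tz": 0,"twist": 0},{"tx": 0,"ty": 0,"tz": 0,"twist": 0}]' --gripper 1 --squeeze 20

```text
clock: 11.55
position: [0.5863, -0.1264, 0.0968]
ee_rot: [2.308, 2.131, 0.0]
force: [-1.6, 0.6, 2.1]
width: 0.543
gripper_force: 20.0
```

```bash
python3 - <<'E'
from h import *
go((.5858,-.1273,.096),-.08);s=arm.observe();print(s["force"],s["ft_torque"],s["width"],s["gripper_force"])
E
```

```text
clock 11.55 pos [ 0.5863 -0.1264  0.0968] tooly ang -0.08 toolz [ 0.  0. -1.] j [-0.29, 0.59, 0.62, 1.82, -0.43, 0.87, 0.45]
shift mm [-0.9 -0.4  0.8]
twist rad 0.0 units 0.0
[-1.57777824  0.56476878  2.0829476 ] [-0.06664236  0.14442108  0.00210724] 0.5433783981651956 20.000279881060123
```

Call:
move_arm --motion '[{"tx": 0,"ty": 0,"tz": 0,"twist": -0.04},{"tx": 0,"ty": 0,"tz": 0,"twist": -0.04},{"tx": 0,"ty": 0,"tz": 0,"twist": -0.04},{"tx": 0,"ty": 0,"tz": 0,"twist": -0.03},{"tx": 0,"ty": 0,"tz": 0,"twist": 0}]'

```text
clock: 12.05
position: [0.5863, -0.1266, 0.0969]
ee_rot: [2.041, 2.388, 0.0]
force: [0.3, -0.1, 1.5]
width: 0.541
gripper_force: 20.0
```

```bash
python3 - <<'E'
from h import *
go((.5858,-.1273,.096),-.08);s=arm.observe();print(s["force"],s["ft_torque"],s["width"],s["gripper_force"])
E
```

```text
clock 12.05 pos [ 0.5863 -0.1266  0.0969] tooly ang 0.156 toolz [ 0.  0. -1.] j [-0.25, 0.57, 0.55, 1.81, -0.38, 0.86, 0.64]
shift mm [-0.6 -0.6  0.9]
twist rad 0.236 units 0.151
[ 0.34141438 -0.14560612  1.46528074] [-0.16273446  0.06245     0.01124534] 0.5413728007963491 19.999661087058485
```

No stop at 0.236 rad and the torque is about zero, so this is the loosening way. I'll continue to 1.06 rad.

Call:
move_arm --motion '[{"tx": 0,"ty": 0,"tz": 0,"twist": -0.06},{"tx": 0,"ty": 0,"tz": 0,"twist": -0.06},{"tx": 0,"ty": 0,"tz": 0,"twist": -0.06},{"tx": 0,"ty": 0,"tz": 0,"twist": -0.06},{"tx": 0,"ty": 0,"tz": 0,"twist": -0.06},{"tx": 0,"ty": 0,"tz": 0,"twist": -0.06},{"tx": 0,"ty": 0,"tz": 0,"twist": -0.06},{"tx": 0,"ty": 0,"tz": 0,"twist": -0.06},{"tx": 0,"ty": 0,"tz": 0,"twist": -0.045},{"tx": 0,"ty": 0,"tz": 0,"twist": 0}]'

```text
clock: 13.05
position: [0.5863, -0.1266, 0.0968]
ee_rot: [0.914, 3.005, 0.0]
force: [-0.1, 0.1, 2.5]
width: 0.541
gripper_force: 20.0
```

```bash
python3 - <<'E'
from h import *
go((.5858,-.1273,.096),-.08);s=arm.observe();print(s["force"],s["ft_torque"],s["width"],s["gripper_force"])
E
```

```text
clock 13.05 pos [ 0.5863 -0.1266  0.0968] tooly ang 0.98 toolz [ 0.  0. -1.] j [-0.1, 0.54, 0.32, 1.8, -0.22, 0.84, 1.31]
shift mm [ 0.  -0.8  0.8]
twist rad 1.06 units 0.675
[-0.09637191  0.08374559  2.53299326] [-0.09997448  0.02779918 -0.01172266] 0.540885335248048 19.999389625154436
```

Turned 1.06 rad with almost no torque. Now I'll lift slowly.

Call:
move_arm --motion '[{"tx": 0,"ty": 0,"tz": -0.003,"twist": 0},{"tx": 0,"ty": 0,"tz": -0.004,"twist": 0},{"tx": 0,"ty": 0,"tz": 0,"twist": 0}]'

```text
clock: 13.35
position: [0.5865, -0.1264, 0.1043]
ee_rot: [0.915, 3.005, 0.0]
force: [0.9, 0.8, -0.9]
width: 0.546
gripper_force: 20.0
```

Call:
move_arm --motion '[{"tx": 0,"ty": 0,"tz": -0.01,"twist": 0},{"tx": 0,"ty": 0,"tz": -0.01,"twist": 0},{"tx": 0,"ty": 0,"tz": -0.01,"twist": 0},{"tx": 0,"ty": 0,"tz": -0.01,"twist": 0},{"tx": 0,"ty": 0,"tz": -0.01,"twist": 0},{"tx": 0,"ty": 0,"tz": -0.01,"twist": 0},{"tx": 0,"ty": 0,"tz": -0.01,"twist": 0},{"tx": 0,"ty": 0,"tz": -0.003,"twist": 0},{"tx": 0,"ty": 0,"tz": 0,"twist": 0},{"tx": 0,"ty": 0,"tz": 0,"twist": 0},{"tx": 0,"ty": 0,"tz": 0,"twist": 0}]'

```text
clock: 14.45
position: [0.5859, -0.1263, 0.1762]
ee_rot: [-0.913, -3.005, 0.0]
force: [0.8, -0.2, -0.7]
width: 0.543
gripper_force: 20.0
```

```bash
python3 - <<'E'
from h import *
go((.5863,-.1266,.1768),-.08);s=arm.observe();print(s["force"],s["ft_torque"],s["width"],s["gripper_force"])
a=arm.get_image("scene");w=arm.get_image("wrist")
cv2.imwrite("pics/f.png",np.hstack([cv2.resize(a[110:230,180:300],(400,400),interpolation=3),cv2.resize(w,(400,400))])[:,:,::-1])
E
```

```text
clock 14.45 pos [ 0.5859 -0.1263  0.1762] tooly ang 0.981 toolz [-0.001  0.    -1.   ] j [-0.13, 0.45, 0.35, 1.72, -0.18, 1.0, 1.27]
shift mm [-0.5 -0.  -0.6]
twist rad 1.061 units 0.675
[ 0.77008301 -0.16757685 -0.69989369] [ 0.01312856 -0.06150026 -0.02695397] 0.5433595138491325 20.000027418136597
```

View pics/f.png

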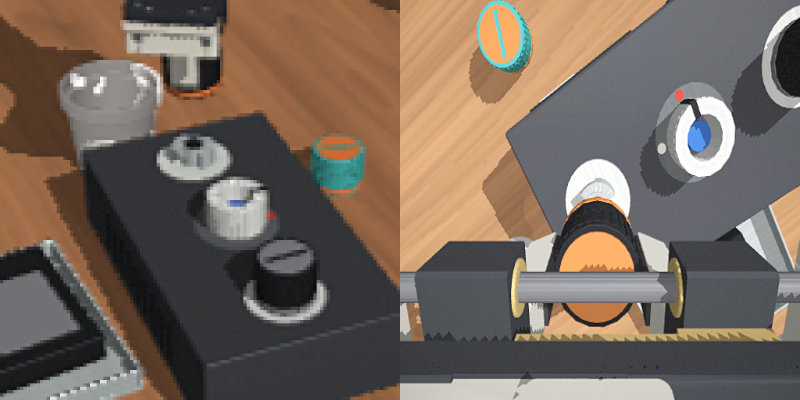

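The left half (scene) shows the cap upright in the gripper at (192,75) and the bare neck at (195,150). The right half (wrist) shows the collar pointer at the red dot (682,97) and the button out. The lift is about 79 mm.

```bash
python3 -c "
from cell import arm
print(arm.sign_off())"
```

```text
the job is handed in; nothing more can be done
None
```

The collar is turned to its stop with the pointer at the red dot, and the orange cap came off anticlockwise; it is held upright about 8 cm above its port, and the job is handed in.

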